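# Run a fingertip along the component strip and click its lids shut

## Robot

A 6-joint arm with a two-finger parallel gripper is mounted at the origin on a cart in front of the work surface, level with it; the furniture and walls round the work are solid. World frame = base frame: x ahead of the robot, y to its left, z up, the work surface at z = 0. Lengths are in m, angles in degrees, forces in N, time in s.
With the tool pointing down it reaches from about 0.4 to 0.825 m from the base axis. Payload 7 kg.
Tool frame: the origin (TCP) lies at the very end of the fingers, on their centre line; the grasp point (between the pads) lies 19 mm behind it; z points along the fingers, y is the line along which they close (so a half turn about z gives the same grasp; the last joint's range is limited). The gripper opens to 88 mm and grips with 3 to 60 N. Pads are 19 mm wide; open, the fingers measure 130 mm over their backs; the gripper's body (78 mm by 193 mm) begins 47 mm behind the grasp point.
Start: joints at [84.574, 20.546, 0.682, 0, -70.136, -16.507], TCP at [0.252, 0.626, 0.227] pointing down, gripper open.
Joint ranges: [-176.03, 176.03], [-82.01, 121.73], [-58.28, 71.71], [-173.87, 95.51], [-174.79, -0.11], [-173.66, 173.66]. Speed limits (degrees/s): [136.94, 136.94, 172.46, 180, 180, 180].

## Interface

Orientations are given as [roll, pitch, yaw] about the fixed x, y, z axes, in that order (R = Rz(yaw) Ry(pitch) Rx(roll)).
In Python, from plant import get_state, capture, close_job, regions_of gives the robot as it stands.
- The arm moves only by the tool jog_arm, never from a script. Its argument "moves" is a list of rows, each a list of 3 entries, a list of its own where there are three numbers: the shift along the tool's x, y, z in cm, then the turn about the tool's z in degrees, then the finger opening in cm, from 0 to 8.76. A call has 1 to 12 rows; each row shifts and turns the commanded pose from where the row before left it, along the tool's axes as they then stand; what a row does not reach is not made up. A row lasts 1/8 s, in which the tool goes at most 62.5 mm and 10.7 degrees, less where a joint would pass 70% of its speed; a pose out of reach is approached as far as the arm can. A call is refused whole if a number of a shift passes 6.25 or a number of a turn 10.7, either way. A call with a gripper value outside its range is refused whole. The fingers move at their own pace and stop on an object; "newtons" is the grip in N (left out, the last holds). Time passes only in rows, so rows that do not move let the fingers close. It gives the time, the measured TCP pose, the force, the opening and the grip force at its end, in the units of the state.
- get_state(): the state, without advancing time (a new reading comes with each control period).
- capture(name): name is "side" or "top"; returns a dict with "pixels" (480x640x3 uint8, blue, green, red), "mtx" (3x3 intrinsics, pixels), "k1" (the pictures are not rectified: a ray, as slopes to the right and down, at radius r is drawn at 1 + k1 r^2 times it, then the intrinsics apply), "world_from_camera" (4x4, takes a point from camera to world coordinates). Camera axes: x right, y down, z forward; pixel columns grow to the right and rows downward; lengths in m; the calibration is good to about 2 mm. A picture is of the moment at which its call begins. There is no depth.
- close_job(): hands the job in; it is judged then, once.
Trained networks look in a picture, given as the dict that the camera call returned (one of the last four; its "shot" number tells which), for a name from the list of things; names that differ only in an ending like _2 or _b are one class to them, and where a whole thing is asked for, a point or a joint stands for the part that bears it (a point fixed in the world has none). Each returns a list of dicts, best first, with "confidence" (0 to 1); they miss things now and then, are a little off and sometimes report something else, mostly with a low value. They report only what shows in the picture. A call takes as long as a camera call.
- regions_of(picture, thing): "pixels" (480x640 bool, what is visible of it) and "pixel" ([column, row] in pixels, amid what is visible of it).
The state is a dict: "time_s": time; "joints": joint angles; "qd": joint speeds; "joint_torque": joint torques, N m; "tcp_pos": TCP position; "eef_rot": TCP orientation; "contact_force": force on the tool from outside, world axes, zero at the start; "moment": the same for the moment, N m; "gripper_width": finger opening in m; "gripper_force": force on a finger pad.
Only numpy, scipy, OpenCV 4.12 (cv2) and the standard library are available. Lean on these libraries where they do the work, as an engineer would, in place of code of your own. Each camera call takes 0.05 s, during which the arm holds its last target. There are 200 camera calls.

## Task

The five flip lids of the small-parts strip have been left standing open; each is hinged on its right-hand side. Run the fingertips lightly along the row from the right-hand end to the left, folding each lid over and pressing it down until it clicks shut and stays flush. Only touch the strip: do not lift it out of its frame or press hard, and leave the jar, glue stick, pliers and pen as they are.

Things in the scene. Friction and masses are not known exactly. Their poses are not given: they have to be found in the camera images.
- strip: Black strip of five cells with yellow lids (base 232 x 46 mm, 0.9 kg), standing loose in a 7 mm high aluminium frame fixed to the desk. Origin: centre of its underside, on the desk. z up, y along the row, +y to the robot's left (yaw within 0.5 rad). Cells 34 mm long, 40 mm wide, 46 mm apart, centred at y = -0.092, -0.046, 0, 0.046, 0.092.
- row_start (a point): Right-hand (-y) end of the row, on the centre line of the lids at the height of their flat tops when shut (34 mm above the desk), over the first lid's hinge. Axes as the strip's.
- row_end (a point): Left-hand (+y) end of the row, same line and height: the free edge of the last lid when shut. 221 mm from row_start.
- lid_1 (a joint): Angle of the lid nearest row_start (cell at y = -0.092), rad: 0 shut and flush, 1.57 upright. Lid 42 x 35 mm, 6 mm deep; hinge along the strip's x, 28 mm high, 18.5 mm to the -y side of the cell's centre, so a fingertip moving to +y folds it shut. Sprung: unclicked it lifts back to 0.3 or more; 4 to 8 N down near its free (+y) edge clicks it in, then it stays under 0.07.
- lid_2 (a joint): As lid_1, cell at y = -0.046. (All lids alike: the half towards the free edge is flat, the half towards the hinge slopes 4.5 mm down to the hinge edge.)
- lid_3 (a joint): As lid_1, cell at y = 0.
- lid_4 (a joint): As lid_1, cell at y = 0.046.
- lid_5 (a joint): As lid_1, cell at y = 0.092.
- small_jar: Brown jar with white screw lid, 45 mm across, 52 mm high, standing behind the strip. Origin: centre of its underside.
- glue_stick: Yellow glue stick with red cap, 27 mm across, 92 mm high, standing behind the strip. Origin: centre of its underside.
- pliers: Pliers with red handles, 151 mm long (y), 10 mm high, lying in front of the strip. Origin: centre of its underside.
- ball_pen: Black ball pen, 134 mm long (y), 9 mm thick, lying in front of the strip. Origin: centre of its underside.

How it is judged (in metres and radians):
On the way, in this order (a step that is already met when the one before it is completed fails the run):
1. the lid at the right-hand end is folded down while the one at the left-hand end still stands open (value of joint lid_1 below 0.25 rad and value of joint lid_5 above 0.5 rad), for 0.05 s.
2. the row has been worked through to the left-hand end: the last lid is clicked shut (value of joint lid_5 below 0.07 rad), for 0.1 s.
At the end, for the whole second after the job is handed in: All five lids are clicked shut (each under 0.07 rad, 2.5 mm at its free edge), the strip stands flat and still in its frame, within 10 mm of where it was, and jar, glue stick, pliers and pen are within 20 mm of where they were (value of joint each of lid_1, lid_2, lid_3, lid_4, lid_5 below 0.07 rad and distance of strip from where it was at the start of the episode below 0.01 m and angle between strip's own z axis and vertical below 0.05 rad and linear speed of strip below 0.01 m/s and distance of each of small_jar, glue_stick, pliers, ball_pen from where it was at the start of the episode below 0.02 m); the robot touches nothing.
It fails at once if the strip is lifted or tipped instead of only touched (height (world z) of strip above 0.006 m or angle between strip's own z axis and vertical above 0.15 rad).
It fails at once if the fingers press hard on the strip (over 50 N) (contact force between the fingers and strip above 50 N).
It fails at once if the jar or glue stick is knocked, moved or lifted (distance of any of small_jar, glue_stick from where it was at the start of the episode above 0.02 m or angle between any of small_jar, glue_stick's own z axis and vertical above 0.3 rad).
It fails at once if the pliers or the pen are moved or lifted (distance of any of pliers, ball_pen from where it was at the start of the episode above 0.02 m).
It also fails if it takes over 48 s, if anything falls off the work surface, if the arm or the gripper's body presses on something with over 40 N, if the wrist force passes 120 N, or if a joint passes its speed limit or range.

## Working session

There is one attempt and no reset: what is moved stays moved. The work goes in short steps, Python scripts to look and compute and a tool call to move; the robot and the scene stay as the last step left them, time stands still between calls to the robot, and variables do not carry over. Pictures are saved under pics/ and viewed, at most 10 in all, crops included, and the job is handed in when it is done.

Besides the shell and the picture viewer there is one more tool, called after ">>>" as a command line: name --argument value ..., lists and objects as JSON in quotes. jog_arm: Moves the arm, as the interface text tells. Its arguments: {"type":"object","properties":{"moves":{"type":"array"},"newtons":{"type":"number"}},"required":["moves"]}

```bash
mkdir -p pics
cat > h.py <<'E'
import numpy as np, cv2
from plant import get_state, capture, close_job, regions_of
def ray(p,uv):
    K=np.array(p["mtx"]);T=np.array(p["world_from_camera"])
    d=np.array([p["k1"],0,0,0,0],float)
    n=cv2.undistortPoints(np.array(uv,float).reshape(-1,1,2),K,d).reshape(-1,2)
    r=np.c_[n,np.ones(len(n))]@T[:3,:3].T
    return T[:3,3],r
def onz(p,uv,z):
    o,r=ray(p,uv); return o+r*((z-o[2])/r[:,2])[:,None]
def proj(p,X):
    K=np.array(p["mtx"]);T=np.linalg.inv(np.array(p["world_from_camera"]))
    return cv2.projectPoints(np.array(X,float).reshape(-1,1,3),cv2.Rodrigues(T[:3,:3])[0],T[:3,3],K,np.array([p["k1"],0,0,0,0],float))[0].reshape(-1,2)
E
python3 - <<'E'
from h import *
s=get_state();print({k:np.round(s[k],3) for k in("time_s","tcp_pos","eef_rot","contact_force","gripper_width")})
for n in("top","side"):
    p=capture(n);cv2.imwrite(f"pics/{n}0.png",p["pixels"]);print(n,np.round(p["world_from_camera"],3).tolist())
    for t,z in(("strip",.02),("lid_1",.045),("small_jar",.026),("glue_stick",.046),("pliers",.005),("ball_pen",.005)):
        for r in regions_of(p,t)[:6]:
            c=np.argwhere(r["pixels"])[:,::-1]
            print(t,round(r["confidence"],2),np.round(r["pixel"]),c.min(0),c.max(0),np.round(onz(p,[r["pixel"]],z)[0],3))
E
```

```text
{'time_s': np.float64(0.0), 'tcp_pos': array([0.252, 0.626, 0.226]), 'eef_rot': array([ 1.79906e+02, -9.00000e-03, -2.19400e+01]), 'contact_force': array([-0.176,  0.217, -0.206]), 'gripper_width': np.float64(0.088)}
top [[-0.018, -0.987, 0.157, 0.414], [-1.0, 0.02, 0.013, 0.169], [-0.016, -0.157, -0.988, 0.929], [0.0, 0.0, 0.0, 1.0]]
strip 0.79 [335. 274.] [266 236] [406 317] [0.512 0.152 0.02 ]
lid_1 0.95 [397. 297.] [384 285] [404 313] [0.472 0.058 0.045]
lid_1 0.8 [284. 253.] [272 236] [298 267] [0.544 0.231 0.045]
lid_1 0.64 [370. 290.] [365 275] [379 302] [0.483 0.099 0.045]
lid_1 0.6 [318. 266.] [310 252] [324 278] [0.522 0.179 0.045]
lid_1 0.53 [343. 274.] [338 264] [351 288] [0.509 0.14  0.045]
small_jar 0.89 [338. 225.] [326 206] [353 238] [0.591 0.145 0.026]
glue_stick 0.73 [421. 249.] [411 235] [437 260] [0.546 0.018 0.046]
pliers 0.93 [257. 320.] [214 298] [307 326] [0.443 0.279 0.005]
ball_pen 0.57 [373. 367.] [340 342] [405 383] [0.364 0.095 0.005]
side [[-0.969, -0.14, 0.201, 0.366], [-0.245, 0.524, -0.816, 0.855], [0.009, -0.84, -0.542, 0.538], [0.0, 0.0, 0.0, 1.0]]
strip 0.75 [337. 264.] [282 216] [393 316] [0.515 0.154 0.02 ]
lid_1 0.94 [366. 229.] [354 219] [378 243] [0.486 0.085 0.045]
lid_1 0.77 [331. 253.] [316 245] [342 271] [0.523 0.163 0.045]
lid_1 0.67 [350. 244.] [336 233] [360 256] [0.502 0.132 0.045]
lid_1 0.56 [382. 228.] [370 217] [393 231] [0.461 0.075 0.045]
small_jar 0.62 [294. 252.] [274 228] [305 271] [0.585 0.148 0.026]
glue_stick 0.56 [341. 204.] [330 175] [346 229] [0.54  0.021 0.046]
pliers 0.67 [371. 339.] [333 298] [386 373] [0.439 0.284 0.005]
pliers 0.66 [379. 226.] [366 215] [392 230] [0.476 0.006 0.005]
pliers 0.27 [290. 251.] [275 227] [304 270] [0.6   0.118 0.005]
ball_pen 0.92 [435. 270.] [410 249] [462 281] [0.372 0.11  0.005]
```

View pics/top0.png

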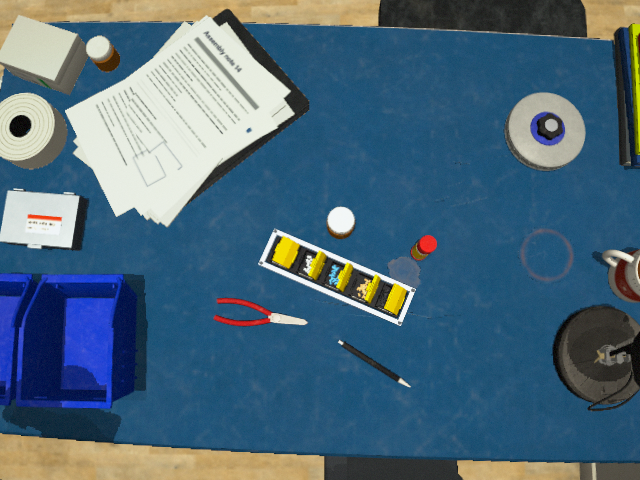

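View pics/side0.png

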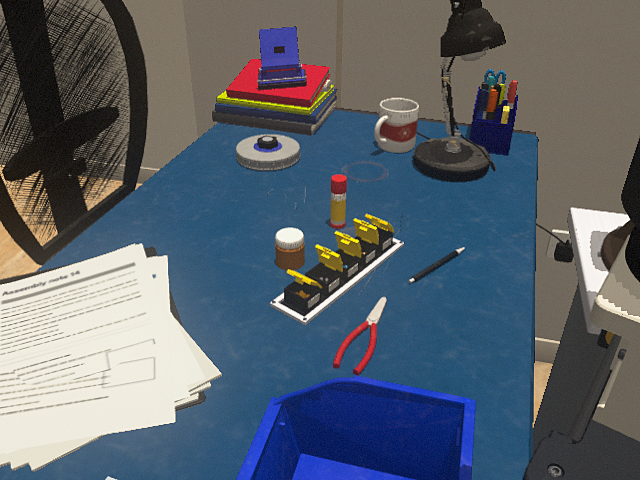

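Run:
```python
from h import *
R={}
for n in("top","side"):
    p=capture(n);im=p["pixels"];hsv=cv2.cvtColor(im,cv2.COLOR_BGR2HSV)
    x0,y0,x1,y1=(250,222,425,332) if n=="top" else (265,205,410,325)
    m=np.zeros(im.shape[:2],np.uint8)
    m[y0:y1,x0:x1]=((hsv[...,1]<60)&(hsv[...,2]>150))[y0:y1,x0:x1]
    k,l,st,_=cv2.connectedComponentsWithStats(m)
    i=1+np.argmax(st[1:,2]*st[1:,3]);c=np.argwhere(l==i)[:,::-1]
    h=cv2.convexHull(c.astype(np.int32)).reshape(-1,2)
    w=onz(p,h,.007)[:,:2]
    r=cv2.minAreaRect((w*1000).astype(np.float32));print(n,st[i],r)
    crop=cv2.resize(im[y0:y1,x0:x1],None,fx=4.5,fy=4.5,interpolation=cv2.INTER_CUBIC)
    cv2.imwrite(f"pics/{n}c.png",crop)
```

```text
top [ 258  229  158   97 1748] ((510.1023254394531, 149.90940856933594), (251.30345153808594, 65.5019302368164), 65.41923522949219)
side [270 238 134  85 835] ((509.0413818359375, 148.70114135742188), (253.0019073486328, 66.21419525146484), 65.4820556640625)
```

View pics/topc.png

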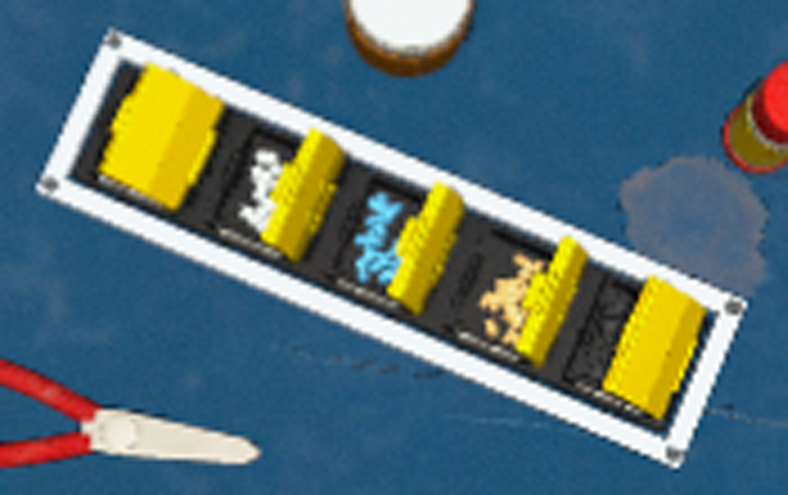

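View pics/sidec.png

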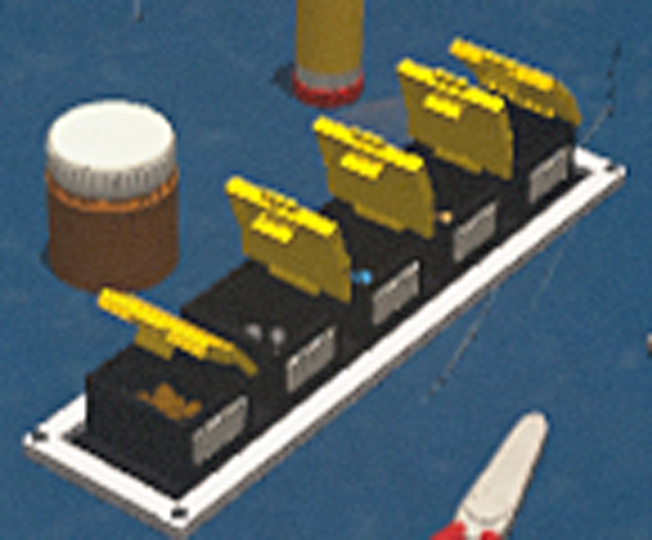

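>>> jog_arm --moves '[[[0, 0, 0], 2.6, 0], [[3.93, 3.87, 0], 0, 0], [[3.93, 3.87, 0], 0, 0], [[3.93, 3.87, 0], 0, 0], [[3.93, 3.87, 0], 0, 0], [[3.93, 3.87, 0], 0, 0], [[3.93, 3.87, 0], 0, 0], [[3.93, 3.87, 0], 0, 0], [[3.93, 3.87, 0], 0, 0], [[3.93, 3.87, 0], 0, 0], [[3.93, 3.87, 0], 0, 0], [[3.93, 3.87, 0], 0, 0]]' --newtons 5

```text
time_s: 2.3
tcp_pos: [0.4691, 0.0577, 0.2271]
eef_rot: [-179.9, -0.0, -24.5]
contact_force: [1.2, -0.9, -0.6]
gripper_width: 0.0006
gripper_force: 0.0
```

```bash
cat >> h.py <<'E'
C=np.array([.5096,.1493]);Y=np.radians(-24.55);UX=np.array([np.cos(Y),np.sin(Y)]);UY=np.array([-np.sin(Y),np.cos(Y)])
def st():
    s=get_state();d=np.array(s["tcp_pos"])[:2]-C
    print("t %.2f strip x %.1f y %.1f z %.1f mm"%(s["time_s"],1e3*d@UX,1e3*d@UY,1e3*s["tcp_pos"][2]),"rot",np.round(s["eef_rot"],1),"F",np.round(s["contact_force"],1),"w",round(s["gripper_width"],4))
E
python3 -c "
from h import *
st()"
```

```text
t 2.30 strip x 1.2 y -100.1 z 227.1 mm rot [-179.9   -0.   -24.5] F [ 1.2 -0.9 -0.6] w 0.0006
```

>>> jog_arm --moves '[[[-0.1, 0, 5], 0, 0], [[0, 0, 5], 0, 0], [[0, 0, 4.7], 0, 0], [[0, 0, 0], 0, 0]]'

```text
time_s: 2.8
tcp_pos: [0.4655, 0.0585, 0.0772]
eef_rot: [179.7, 0.2, -24.6]
contact_force: [0.1, -0.4, 1.3]
gripper_width: 0.0006
gripper_force: 0.0
```

Run:
```python
from h import *
st();p=capture("side")
print(np.round(proj(p,[[*(C+UY*s),.08] for s in(-.121,-.1,-.079)])))
cv2.imwrite("pics/s2.png",cv2.resize(p["pixels"][130:330,265:465],None,fx=3,fy=3,interpolation=cv2.INTER_CUBIC))
```

```text
t 2.80 strip x -2.3 y -100.9 z 77.2 mm rot [179.7   0.2 -24.6] F [ 0.1 -0.4  1.3] w 0.0006
[[388. 198.]
 [381. 203.]
 [373. 208.]]
```

View pics/s2.png

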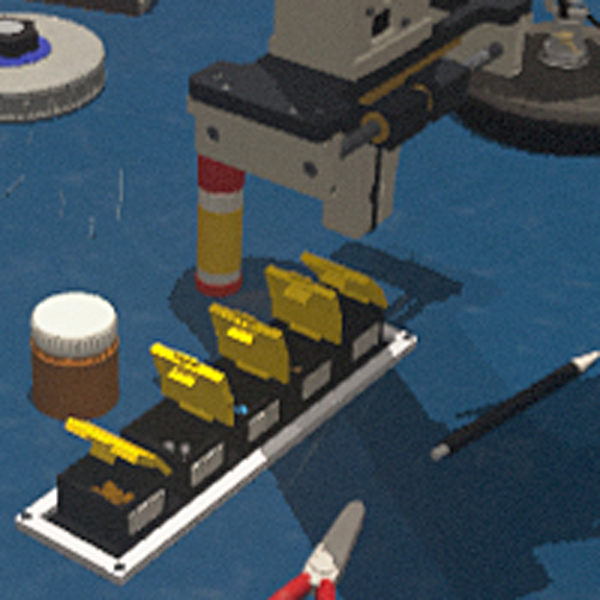

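>>> jog_arm --moves '[[[0.1, -0.1, 1], 0, 0], [[0.1, -0.1, 1], 0, 0], [[0, 0, 0.8], 0, 0], [[0, 0, 0.5], 0, 0], [[0, 0, 0.4], 0, 0], [[0, 0, 0.3], 0, 0], [[0, 0, 0.2], 0, 0]]'

```text
time_s: 3.72
tcp_pos: [0.4702, 0.0606, 0.0374]
eef_rot: [180.0, 0.0, -24.5]
contact_force: [-1.2, 1.8, 2.5]
gripper_width: 0.0
gripper_force: 1.6
```

```bash
python3 -c "
from h import *
st()"
```

```text
t 3.73 strip x 1.0 y -97.1 z 37.4 mm rot [180.    0.  -24.5] F [-1.2  1.8  2.5] w 0.0
```

>>> jog_arm --moves '[[[0, 0, 0.2], 0, 0], [[0, 0, 0.1], 0, 0], [[0, 0, 0.1], 0, 0], [[0, 0, 0], 0, 0]]'

```text
time_s: 4.22
tcp_pos: [0.4703, 0.0606, 0.0339]
eef_rot: [180.0, -0.0, -24.5]
contact_force: [-2.1, 0.1, 6.4]
gripper_width: 0.0007
gripper_force: 3.4
```

>>> jog_arm --moves '[[[0, 0, 0.1], 0, 0], [[0, 0, 0], 0, 0]]'

```text
time_s: 4.47
tcp_pos: [0.4704, 0.0606, 0.0336]
eef_rot: [180.0, -0.0, -24.5]
contact_force: [-5.6, 0.3, 15.1]
gripper_width: 0.0005
gripper_force: 8.2
```

>>> jog_arm --moves '[[[0, 0, -0.9], 0, 0], [[0, 0, -0.9], 0, 0], [[0, -0.6, 0], 0, 0], [[0, -0.6, 0], 0, 0], [[0, -0.6, 0], 0, 0], [[0, -0.6, 0], 0, 0], [[0, -0.7, 0], 0, 0], [[0, -0.5, 0.4], 0, 0], [[0, -0.5, 0.5], 0, 0], [[0, -0.4, 0.5], 0, 0], [[0, 0, 0.1], 0, 0]]'

```text
time_s: 5.85
tcp_pos: [0.4889, 0.1017, 0.035]
eef_rot: [180.0, 0.0, -24.5]
contact_force: [-0.5, 0.1, 0.1]
gripper_width: 0.0008
gripper_force: 0.0
```

Run:
```python
from h import *
st();p=capture("side")
cv2.imwrite("pics/s3.png",cv2.resize(p["pixels"][130:330,265:465],None,fx=3,fy=3,interpolation=cv2.INTER_CUBIC))
```

```text
t 5.85 strip x 0.9 y -51.9 z 35.0 mm rot [180.    0.  -24.5] F [-0.5  0.1  0.1] w 0.0008
```

View pics/s3.png

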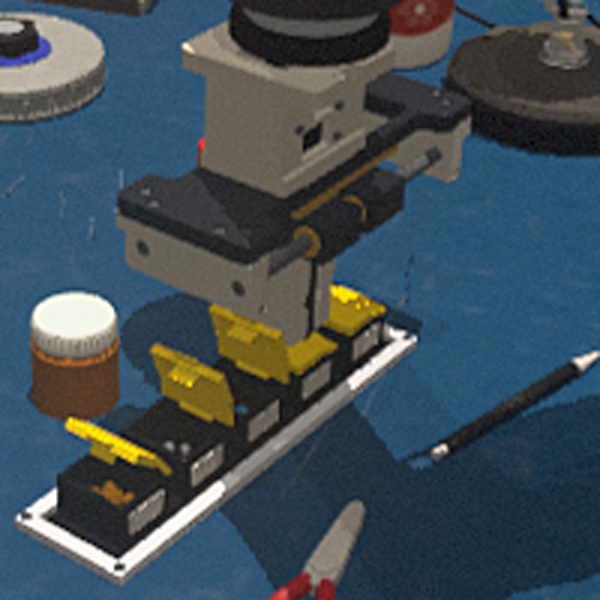

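>>> jog_arm --moves '[[[0, 0, 0.1], 0, 0], [[0, 0, 0.1], 0, 0], [[0, 0, 0.05], 0, 0], [[0, 0, 0], 0, 0]]'

```text
time_s: 6.4
tcp_pos: [0.4893, 0.1017, 0.0338]
eef_rot: [-180.0, -0.0, -24.5]
contact_force: [-2.7, -0.5, 8.0]
gripper_width: 0.0006
gripper_force: 4.1
```

>>> jog_arm --moves '[[[0, 0, 0.08], 0, 0], [[0, 0, 0], 0, 0]]'

```text
time_s: 6.65
tcp_pos: [0.4894, 0.1017, 0.0336]
eef_rot: [-180.0, -0.0, -24.5]
contact_force: [-4.5, -1.3, 15.4]
gripper_width: 0.0002
gripper_force: 7.5
```

>>> jog_arm --moves '[[[0, 0, -0.9], 0, 0], [[0, 0, -0.9], 0, 0], [[0, -0.6, 0], 0, 0], [[0, -0.6, 0], 0, 0], [[0, -0.6, 0], 0, 0], [[0, -0.6, 0], 0, 0], [[0, -0.7, 0], 0, 0], [[0, -0.5, 0.4], 0, 0], [[0, -0.5, 0.5], 0, 0], [[0, -0.5, 0.5], 0, 0], [[0, 0, 0.1], 0, 0], [[0, 0, 0.1], 0, 0]]'

```text
time_s: 8.15
tcp_pos: [0.5081, 0.1435, 0.0341]
eef_rot: [180.0, 0.0, -24.5]
contact_force: [-0.9, -0.0, 2.4]
gripper_width: 0.0006
gripper_force: 1.2
```

>>> jog_arm --moves '[[[0, 0, 0.1], 0, 0], [[0, 0, 0.1], 0, 0], [[0, 0, 0], 0, 0]]'

```text
time_s: 8.52
tcp_pos: [0.5083, 0.1436, 0.0336]
eef_rot: [-180.0, -0.0, -24.5]
contact_force: [-4.9, 0.1, 14.0]
gripper_width: 0.0003
gripper_force: 6.9
```

```bash
python3 -c "
from h import *
st()"
```

```text
t 8.53 strip x 1.2 y -5.7 z 33.6 mm rot [-180.    -0.   -24.5] F [-4.9  0.1 14. ] w 0.0003
```

Lid 4, same pattern.

>>> jog_arm --moves '[[[0, 0, -0.9], 0, 0], [[0, 0, -0.9], 0, 0], [[0, -0.6, 0], 0, 0], [[0, -0.6, 0], 0, 0], [[0, -0.6, 0], 0, 0], [[0, -0.6, 0], 0, 0], [[0, -0.7, 0], 0, 0], [[0, -0.5, 0.4], 0, 0], [[0, -0.5, 0.5], 0, 0], [[0, -0.5, 0.5], 0, 0], [[0, 0, 0.1], 0, 0], [[0, 0, 0.1], 0, 0]]'

```text
time_s: 10.02
tcp_pos: [0.5272, 0.1854, 0.0341]
eef_rot: [180.0, 0.0, -24.5]
contact_force: [-0.8, 1.1, 2.1]
gripper_width: 0.0004
gripper_force: 1.2
```

>>> jog_arm --moves '[[[0, 0, 0.1], 0, 0], [[0, 0, 0.1], 0, 0], [[0, 0, 0], 0, 0]]'

```text
time_s: 10.4
tcp_pos: [0.5274, 0.1854, 0.0337]
eef_rot: [-180.0, -0.0, -24.5]
contact_force: [-4.2, -0.9, 12.8]
gripper_width: 0.0006
gripper_force: 6.3
```

```bash
python3 -c "
from h import *
st()"
```

```text
t 10.40 strip x 1.2 y 40.3 z 33.7 mm rot [-180.    -0.   -24.5] F [-4.2 -0.9 12.8] w 0.0006
```

>>> jog_arm --moves '[[[0, 0, -0.9], 0, 0], [[0, 0, -0.9], 0, 0], [[0, -0.6, 0], 0, 0], [[0, -0.6, 0], 0, 0], [[0, -0.6, 0], 0, 0], [[0, -0.6, 0], 0, 0], [[0, -0.7, 0], 0, 0], [[0, -0.5, 0.4], 0, 0], [[0, -0.5, 0.5], 0, 0], [[0, -0.5, 0.5], 0, 0], [[0, 0, 0.1], 0, 0], [[0, 0, 0.1], 0, 0]]'

```text
time_s: 11.9
tcp_pos: [0.5463, 0.2273, 0.0341]
eef_rot: [180.0, 0.0, -24.5]
contact_force: [-1.4, 0.4, 2.8]
gripper_width: 0.0009
gripper_force: 1.2
```

>>> jog_arm --moves '[[[0, 0, 0.1], 0, 0], [[0, 0, 0.1], 0, 0], [[0, 0, 0], 0, 0]]'

```text
time_s: 12.28
tcp_pos: [0.5465, 0.2273, 0.0337]
eef_rot: [-180.0, -0.0, -24.5]
contact_force: [-4.9, -1.6, 11.8]
gripper_width: 0.0006
gripper_force: 5.7
```

>>> jog_arm --moves '[[[0, 0, -1], 0, 0], [[0, 0, -5], 0, 0], [[0, 0, -5], 0, 0], [[0, 0, -5], 0, 0], [[0, -5, 0], 0, 0], [[0, -5, 0], 0, 0], [[0, -5, 0], 0, 0], [[0, -5, 0], 0, 0], [[0, 0, 0], 0, 0], [[0, 0, 0], 0, 0]]'

```text
time_s: 13.52
tcp_pos: [0.6291, 0.4089, 0.1919]
eef_rot: [179.9, 0.0, -24.5]
contact_force: [0.2, 0.3, 0.1]
gripper_width: 0.0006
gripper_force: 0.0
```

Run:
```python
from h import *
st()
a=[]
for n in("top","side"):
    p=capture(n);x0,y0=(255,222) if n=="top" else (265,205)
    a.append(cv2.resize(p["pixels"][y0:y0+120,x0:x0+160],None,fx=4.9,fy=4.9,interpolation=cv2.INTER_CUBIC)); cv2.imwrite(f"pics/{n}end.png",a[-1])
```

```text
t 13.53 strip x 0.9 y 285.8 z 191.9 mm rot [179.9   0.  -24.5] F [0.2 0.3 0.1] w 0.0006
```

View pics/sideend.png

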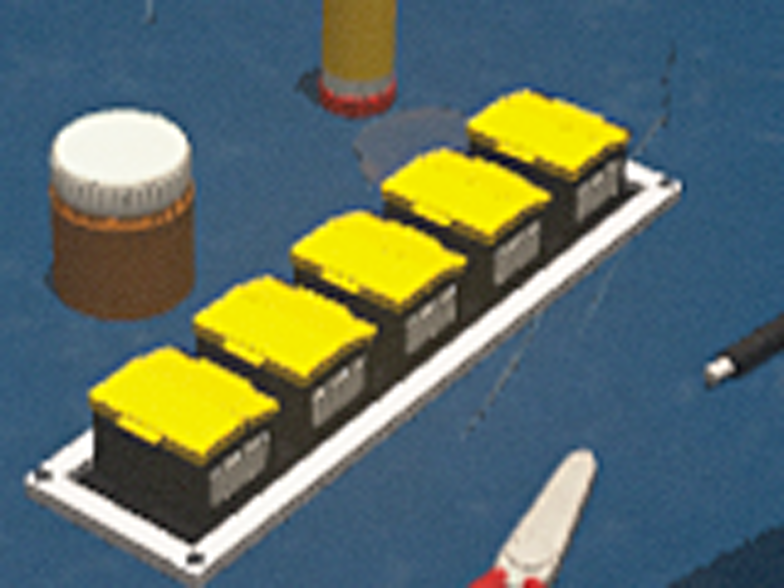

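View pics/topend.png

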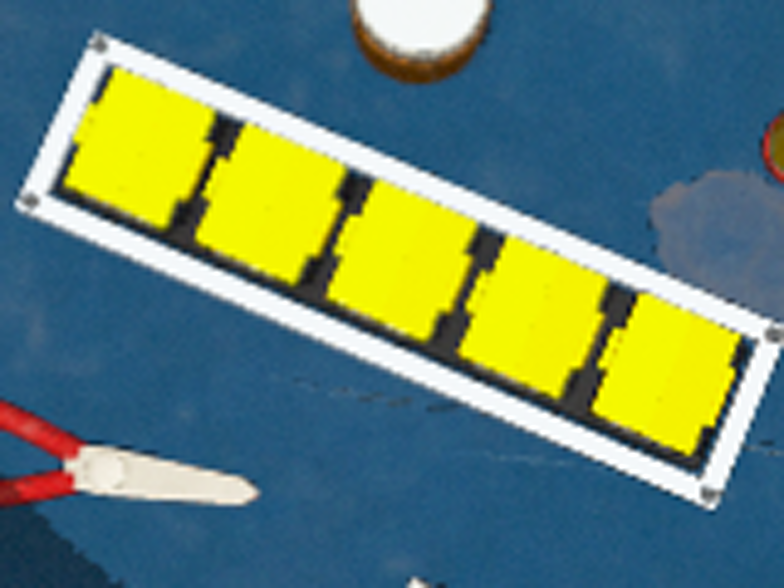

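All five lids lie flat and look alike: side crop from (550,130) to (180,400), top crop evenly along the row. The strip sits square in its frame and the other items have not moved, so I'm handing in.

```bash
python3 -c "
from h import *
print(close_job())"
```

```text
the job is handed in; nothing more can be done
None
```

All five lids were folded over and pressed down from right to left, and in the final pictures they lie flush with the strip in its frame and nothing else moved; the job was handed in at about 13.5 s, and no verdict came back.

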